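# Lever open a readout's cover and zero its knob

### The job

Pick up the spatula and lever up the hinged cover of the grey readout box with its blade, not with the gripper, until the cover stands open at least about upright. Then lay the spatula down flat on the bench and turn the knob inside the box until its pointer is at the zero mark. Do not drop the spatula or disturb the clay core, the tin or the weight.

Things in the scene. Friction and masses are not known exactly. Their poses are not given: they have to be found in the camera images.
- readout: Grey open-topped instrument box fixed to the bench, 150 mm in its own x, 170 mm in y, walls 62 mm high, 8 mm thick; origin at the centre of its underside. Its front faces its own -x (towards the robot); the cover's hinge is along its +x wall. Inner floor 20.5 mm above the bench, inside 134 x 154 mm; the knob stands at its centre.
- pry_notch (a point): Middle of the sill of the pry notch in the box's front wall, 52 mm above the bench, 75 mm from the box's origin along the box's -x. The notch is 60 mm wide (30 mm either side of this point along y) and open through the wall; with the cover shut there is a gap 10.5 mm high between the sill and the cover's underside.
- cover_lip (a point): Middle of the cover's front edge, on its underside; when shut it is 62.5 mm above the bench and 85 mm from the box's origin along the box's -x. The cover is a plain flat metal plate 160 mm (hinge to lip) x 168 mm x 4 mm, with no handle, overhanging the box's front by 10 mm.
- cover_hinge (a point): Point on the hinge axis of the cover, in the middle of its width, at the cover's underside: 75 mm from the box's origin along the box's +x, 62.5 mm above the bench. Fixed. Axis along the box's y.
- cover (a joint): Opening angle of the cover in rad: 0 shut, 1.57 upright, 2.1 fully open, leaning back. Stiff friction hinge: the cover stays wherever it is left; 2 to 3 N at the lip lifts it.
- spatula_handle (a point): Centre of the spatula's wooden handle, 13 mm above the bench as it lies. Handle 90 mm long (x) x 20 mm wide (y) x 26 mm high (z). x points along the spatula towards the blade tip. 65 to 110 g; it balances about 7 mm in front of this point (towards the blade).
- spatula_tip (a point): Tip of the spatula's flat steel blade, 120 mm in front of the handle's centre. The blade is rigid, 22 mm wide (y), 2.5 mm thick, sticks out 75 mm from the handle at half the handle's height (13 mm above the bench as it lies). z is the blade's flat side.
- knob_grip (a point): Centre of the knob's grip bar, on the knob's vertical axis, 45.5 mm above the bench. The bar is 42 mm long (knob's x), 14 mm thick (knob's y) and 30 mm high; its top is 57.5 mm above the bench. The bar stands on a round skirt of 22 mm radius. The pointer is at the bar's +x end (white stripe on top and a white nose beyond the skirt).
- zero_knob (a joint): Angle of the knob in rad, anticlockwise seen from above; 0 when the pointer is at the zero mark, the long thick line on the panel at the hinge (+x) side of the box. It starts turned anticlockwise by 0.5 to 1.2 rad; scale lines every 0.3 rad. Light friction; it stays where it is left.
- clay_core: Bystander: terracotta-coloured clay cylinder 38 mm in diameter, 80 mm high, standing; origin at the centre of its underside.
- tin: Bystander: closed round aluminium sample tin 63 mm in diameter, 42 mm high; origin at the centre of its underside.
- weight: Bystander: brass weight 44 mm in diameter, 62 mm high with a small knob on top; origin at the centre of its underside.
Mind the look-alikes: they are no part of the job. What is meant by the readout is not turquoise, and is the smaller of those in its own colour.

How it is judged:
By the outcome, as a careful person would: the job done as asked, in the order asked, and still so for the second after the job is handed in, with the robot touching nothing.
It also fails if it takes over 72 s, if anything falls off the work surface, if the arm or the gripper's body presses on something with over 40 N, if the wrist force passes 120 N, or if a joint passes its speed limit or range.

### The arm

A 6-joint arm with a two-finger parallel gripper is mounted at the origin on the work surface. World frame = base frame: x ahead of the robot, y to its left, z up, the work surface at z = 0. Lengths are in m, angles in degrees, forces in N, time in s.
With the tool pointing down it reaches from about 0.325 to 0.85 m from the base axis. Payload 15.5 kg.
Tool frame: the origin (TCP) lies midway between the tips of the shut fingers; the grasp point (between the pads) lies 19 mm behind it; z points along the fingers, y is the line along which they close (so a half turn about z gives the same grasp; the last joint's range is limited). The gripper opens to 91 mm and grips with 3 to 60 N. Pads are 32 mm wide; open, the fingers measure 118 mm over their backs; the gripper's body (76 mm by 178 mm) begins 60 mm behind the grasp point.
Start: joints at [66.549, 28.281, 77.091, -0, 74.628, -5.472], TCP at [0.193, 0.594, 0.214] pointing down, gripper open.
Joint ranges: [-166.48, 166.48], [-47.26, 123.95], [12.59, 153.08], [-70.14, 250.14], [6.76, 159.57], [-176.63, 176.63]. Speed limits (degrees/s): [108.29, 108.29, 147.25, 172.46, 172.46, 172.46].

### API

Orientations are given as a 3x3 rotation matrix whose columns are the frame's x, y, z axes.
In Python, from bench import ctrl gives the robot as it stands. The module is installed in compiled form; this text tells all that it offers. Calls block until the motion is done:
- ctrl.goto(position, orientation): joint-space move of the TCP to a pose.
- ctrl.move_l(position, vel=0.15, ori=None, contact_N=None): straight line of the TCP; ori=None keeps the orientation; vel is the mean speed in m/s. With contact_N (N) it stops when the force on the tool has changed by that much, and returns True; else False.
- ctrl.movej(angles): joint-space move.
- ctrl.command_gripper(opening): opening from 0.0 (shut) to 1.0 (fully open); the grip force is fixed at half the most; returns when the fingers have stopped.
- ctrl.sleep(seconds).
- ctrl.ik(position, orientation): joint angles nearest the present ones, or None.
- ctrl.read_camera(name): name is "scene" or "top"; returns the picture (420x560x3 uint8, blue, green, red); there is no depth.
- ctrl.camera_params(name): a dict with "fx", "fy", "cx", "cy" (pixels), "pose" (4x4, takes a point from camera to world coordinates). Camera axes: x right, y up, looking along -z (the intrinsics and any distortion apply to the point x, -y, -z); pixel columns grow to the right and rows downward; lengths in m; the calibration is good to about 2 mm. A picture is of the moment at which its call begins. camera_params takes no time and is no camera call.
A pose or a line that the arm cannot do raises ctrl.MotionError and nothing moves.
- ctrl.sign_off(): hands the job in; it is judged then, once.
Readings, each from a call of its own:
- ctrl.current_t(): time.
- ctrl.current_q(): joint angles.
- ctrl.current_dq(): joint speeds.
- ctrl.current_effort(): joint torques, N m.
- ctrl.current_tool_pos(): TCP position.
- ctrl.current_eef_rot(): TCP orientation.
- ctrl.current_contact_force(): force on the tool from outside, world axes, zero at the start.
- ctrl.current_wrist_torque(): the same for the moment, N m.
- ctrl.current_grip_width(): opening from 0.0 (shut) to 1.0 (fully open).
- ctrl.current_grasp_force(): force on a finger pad.
Only numpy, scipy, OpenCV 4.12 (cv2) and the standard library are available. Lean on these libraries where they do the work, as an engineer would, in place of code of your own. Each camera call takes 0.05 s, during which the arm holds its last target. There are 200 camera calls.

## Working session

There is one attempt and no reset: what is moved stays moved. The work goes in short steps, each a Python script; the robot and the scene stay as the last script left them, time stands still between calls to the robot, and variables do not carry over. Pictures are saved under pics/ and viewed, at most 10 in all, crops included, and the job is handed in when it is done.

```bash
mkdir -p pics
python3 - <<'E'
from bench import ctrl
import cv2,numpy as np
for n in("scene","top"):
    cv2.imwrite(f"pics/{n}0.png",ctrl.read_camera(n)); p=ctrl.camera_params(n); print(n,{k:(np.round(v,4).tolist() if k=="pose" else v) for k,v in p.items()})
E
```

```text
scene {'fx': 506.4901595696949, 'fy': 506.4901595696949, 'cx': 282.17327843107614, 'cy': 206.19760576541242, 'pose': [[0.1578, -0.8668, 0.4731, 1.116], [0.9875, 0.1364, -0.0796, -0.0422], [0.0045, 0.4797, 0.8774, 1.0809], [0.0, 0.0, 0.0, 1.0]]}
top {'fx': 471.9553146818376, 'fy': 471.9553146818376, 'cx': 284.0396414607834, 'cy': 212.15687848761345, 'pose': [[-0.0298, 0.9931, -0.1137, 0.403], [-0.9995, -0.0303, -0.0026, 0.0566], [-0.0061, 0.1136, 0.9935, 1.2796], [0.0, 0.0, 0.0, 1.0]]}
```

View pics/top0.png

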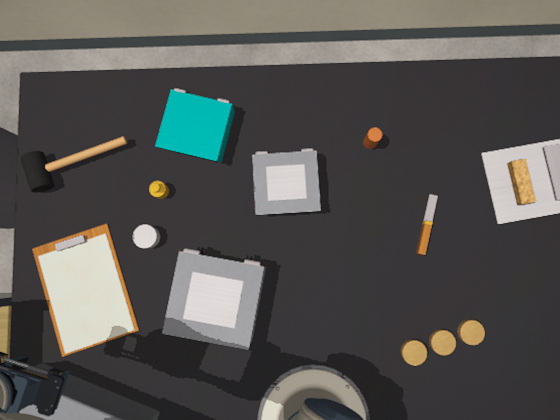

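View pics/scene0.png

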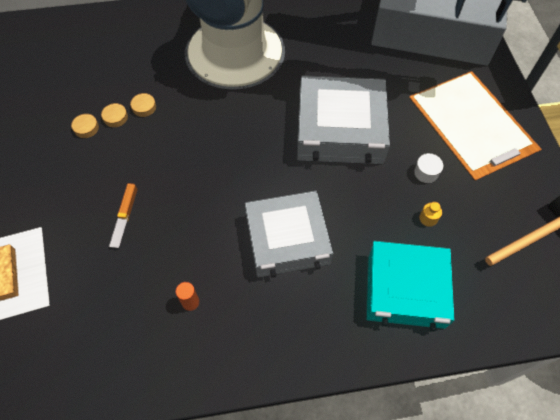

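The possible targets in the top view are the small grey box at (286,182), the large grey box at (213,300) and the turquoise box at (195,125). By the description the readout is the small grey one. The spatula is at (427,225); the hammer at (85,160) is only a look-alike. Next I'll check the choice in a close crop and measure.

```bash
cat > h.py <<'E'
from bench import ctrl
import cv2,numpy as np
def ray(n,px):
    p=ctrl.camera_params(n); P=np.array(p["pose"]); u,v=px
    d=P[:3,:3]@np.array([(u-p["cx"])/p["fx"],-(v-p["cy"])/p["fy"],-1.]); return P[:3,3],d
def onz(n,px,z):
    o,d=ray(n,px); return o+d*(z-o[2])/d[2]
def proj(n,X):
    p=ctrl.camera_params(n); P=np.array(p["pose"]); c=P[:3,:3].T@(np.array(X)-P[:3,3])
    return np.array([p["cx"]+p["fx"]*c[0]/-c[2],p["cy"]-p["fy"]*c[1]/-c[2]])
def blob(img,lo,hi,roi,k=0):
    x0,y0,x1,y1=roi; m=cv2.inRange(cv2.cvtColor(img,cv2.COLOR_BGR2HSV),lo,hi); r=np.zeros_like(m); r[y0:y1,x0:x1]=m[y0:y1,x0:x1]
    if k: r=cv2.morphologyEx(r,cv2.MORPH_OPEN,np.ones((k,k)))
    c=max(cv2.findContours(r,cv2.RETR_EXTERNAL,cv2.CHAIN_APPROX_NONE)[0],key=cv2.contourArea); return c
def rectz(n,c,z):
    w=np.array([onz(n,q[0],z)[:2] for q in c],np.float32); return cv2.minAreaRect(w*1000)
E
cat > m.py <<'E'
from h import *
R={"top":dict(box=(240,140,335,225),sp=(405,185,450,262)),"scene":dict(box=(235,185,340,280),sp=(100,175,145,255))}
for n in R:
    im=cv2.imread(f"pics/{n}0.png"); r=R[n]
    c=blob(im,(0,0,95),(179,70,255),r["box"],3); print(n,"cover",rectz(n,c,.0665),cv2.contourArea(c))
    h=blob(im,(3,120,80),(25,255,255),r["sp"]); print(" handle z26",rectz(n,h,.026),"z13",rectz(n,h,.013))
    b=blob(im,(0,0,95),(179,90,255),r["sp"]); print(" blade",rectz(n,b,.01425))
    s=im.copy(); cv2.drawContours(s,[c,h,b],-1,(0,0,255),1)
    for k in("box","sp"):
        x0,y0,x1,y1=r[k]; cr=cv2.resize(s[y0:y1,x0:x1],(300,300)); r[k+"i"]=cr
cv2.imwrite("pics/crop1.png",np.vstack([np.hstack([R[n]["boxi"],R[n]["spi"]]) for n in R])[:600])
E
python3 m.py
```

```text
top cover ((624.0834350585938, 53.204627990722656), (167.89764404296875, 170.1809539794922), 1.8475533723831177) 3935.5
 handle z26 ((468.3993225097656, -309.34832763671875), (26.129045486450195, 92.12139892578125), 74.15973663330078) z13 ((469.0773010253906, -313.14300537109375), (26.39994239807129, 93.07664489746094), 74.1597671508789)
 blade ((547.1400146484375, -334.46685791015625), (24.829483032226562, 78.26297760009766), 74.45344543457031)
scene cover ((626.16455078125, 52.996646881103516), (169.8361053466797, 170.45269775390625), 1.8143194913864136) 4941.5
 handle z26 ((473.432373046875, -308.67083740234375), (29.565580368041992, 96.24873352050781), 73.65713500976562) z13 ((465.5141906738281, -311.9541931152344), (29.92994499206543, 97.43489837646484), 73.65709686279297)
 blade ((549.3056030273438, -334.5748291015625), (25.164867401123047, 77.20816040039062), 74.0774917602539)
```

View pics/crop1.png

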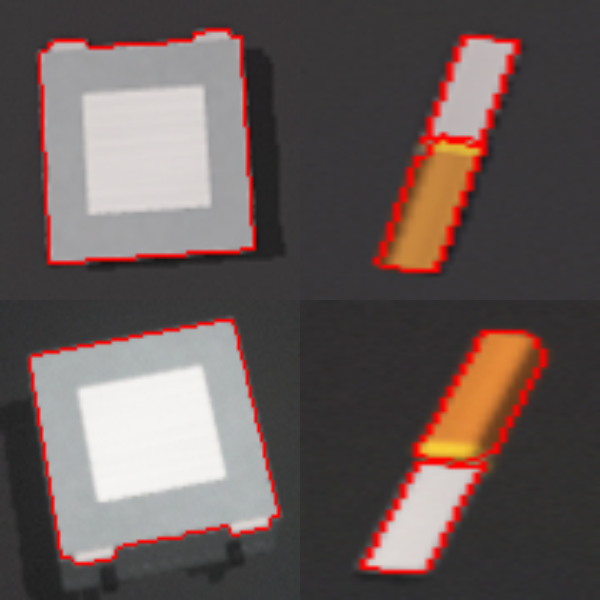

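The crop confirms the small grey box: hinge tabs on the far side, cover about 160 x 168 mm. The contours fit both the cover and the spatula. Now the pick, gripping the front of the handle so the lever arm is short.

```bash
cat >> h.py <<'E'
BOX=np.array([.6261,.0531]); BY=np.radians(1.83)
def down(yaw,flip=False):
    if flip: yaw+=np.pi
    x=np.array([np.cos(yaw),np.sin(yaw),0]); z=np.array([0,0,-1.]); return np.column_stack([x,np.cross(z,x),z])
def best(pos,yaw):
    """of the two equal grasps take the one whose last joint is nearer mid-range"""
    c=[(abs(q[5]),f) for f in(False,True) if (q:=ctrl.ik(pos,down(yaw,f))) is not None]; return down(yaw,min(c)[1])
def b2w(x,y,z): c,s=np.cos(BY),np.sin(BY); return np.array([BOX[0]+c*x-s*y,BOX[1]+s*x+c*y,z])
def st(m=""): print(m,"t%.1f"%ctrl.current_t(),np.round(ctrl.current_tool_pos(),4),"F",np.round(ctrl.current_contact_force(),1),"w%.3f g%.1f"%(ctrl.current_grip_width(),ctrl.current_grasp_force()))
def snap(name):
    cv2.imwrite(f"pics/{name}.png",np.hstack([ctrl.read_camera(n) for n in("scene","top")]))
E
python3 - <<'E'
from h import *
a=np.radians(-15.9); g=np.array([.469,-.3115])+.025*np.array([np.cos(a),np.sin(a)])
O=best([*g,.1],a); print(O.round(2).tolist(), ctrl.ik([*g,.1],O))
pre=b2w(-65-40,0,0)
for x,z in((-.1-.095-.0,.048),(.14-.095,.19)): print(ctrl.ik(b2w(x,0,z),down(BY)),ctrl.ik(b2w(x,0,z),down(BY,True)))
ctrl.command_gripper(.6)
ctrl.goto([*g,.12],O); ctrl.move_l([*g,.004],.12,contact_N=8); st("at")
ctrl.command_gripper(0); st("grip")
ctrl.move_l([*g,.16],.12); st("up"); snap("lift")
E
```

```text
[[0.96, -0.27, 0.0], [-0.27, -0.96, 0.0], [0.0, -0.0, -1.0]] [-3.86781527e+01  3.27517605e+01  8.97232809e+01 -2.54444375e-14
  5.75249586e+01  6.72218473e+01]
[-1.69409347e+00  2.91311117e+01  1.13577761e+02 -2.54444375e-14
  3.72911276e+01  8.64759065e+01] [-1.69409347e+00  2.91311117e+01  1.13577761e+02 -2.54444375e-14
  3.72911276e+01 -9.35240935e+01]
[-4.32406843e-01  3.34477760e+01  7.13051389e+01 -2.54444375e-14
  7.52470850e+01  8.77375932e+01] [-4.32406843e-01  3.34477760e+01  7.13051389e+01 -2.54444375e-14
  7.52470850e+01 -9.22624068e+01]
at t5.3 [ 0.4934 -0.3186  0.0046] F [0.6 0.4 0.4] w0.603 g0.0
grip t5.9 [ 0.4931 -0.3184  0.0041] F [-0.6  0.1  3. ] w0.215 g30.0
up t7.4 [ 0.4927 -0.3181  0.1593] F [-0.7  0.5 -0.7] w0.219 g30.0
```

Run:
```python
from h import *
O=down(BY); p=b2w(-.105-.095,0,.16)
ctrl.goto(p,O); p[2]=.0481; ctrl.move_l(p,.12); st()
for n in("scene","top"):
    im=ctrl.read_camera(n); cv2.imwrite(f"pics/pre_{n}.png",im)
    t=proj(n,b2w(-.105,0,.057)).astype(int); print(n,"expected tip px",t)
    x,y=t; c=im[max(y-60,0):y+60,x-50:x+50]; cv2.circle(c,(50,min(y,60)),1,(0,0,255),-1); cv2.imwrite(f"pics/pc_{n}.png",cv2.resize(c,(400,480)))
cv2.imwrite("pics/pre.png",np.hstack([cv2.imread(f"pics/pc_{n}.png") for n in("scene","top")]))
```

```text
t9.9 [0.4266 0.0466 0.0485] F [ 0.3  0.3 -1. ] w0.216 g30.0
scene expected tip px [278 190]
top expected tip px [288 220]
```

View pics/pre.png

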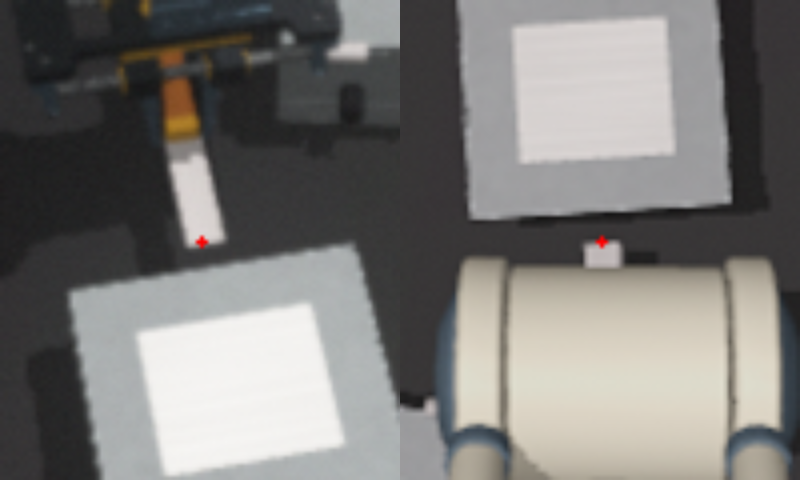

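The tip sits within about 1 px of where it should be in both views (marked point: scene (278,190), top (288,220)), in front of the notch. Now insert it and start levering.

```bash
cat >> h.py <<'E'
def tip(th,r=.140,dz=0.): # TCP for blade tip under the cover at angle th (deg)
    t=np.radians(th); return b2w(.075-r*np.cos(t)-.095,0,.0625+r*np.sin(t)-.0089+dz)
E
python3 - <<'E'
from h import *
p=b2w(-.065-.095,0,.0481)
hit=ctrl.move_l(p,.05,contact_N=6); st("in %s"%hit)
if not hit:
    for th in(8,16,24): ctrl.move_l(tip(th),.08); st(th)
    im=[]
    for n in("scene","top"):
        i=ctrl.read_camera(n); x,y=proj(n,tip(24)+[.095,0,.009]).astype(int); c=i[max(y-60,0):y+60,x-50:x+50].copy(); cv2.circle(c,(50,60),1,(0,0,255),-1); im.append(cv2.resize(c,(400,480)))
    cv2.imwrite("pics/lev.png",np.hstack(im))
E
```

```text
in False t11.0 [0.4658 0.048  0.048 ] F [-0.1 -0.4 -0.2] w0.220 g30.0
8 t11.5 [0.4677 0.048  0.0732] F [ 0.4 -0.2 -1.9] w0.214 g30.0
16 t11.8 [0.4718 0.0482 0.0921] F [-0.1 -0.5 -0.5] w0.217 g30.0
24 t12.2 [0.4784 0.0484 0.1103] F [-0.3  0.6 -0.8] w0.217 g30.0
```

View pics/lev.png

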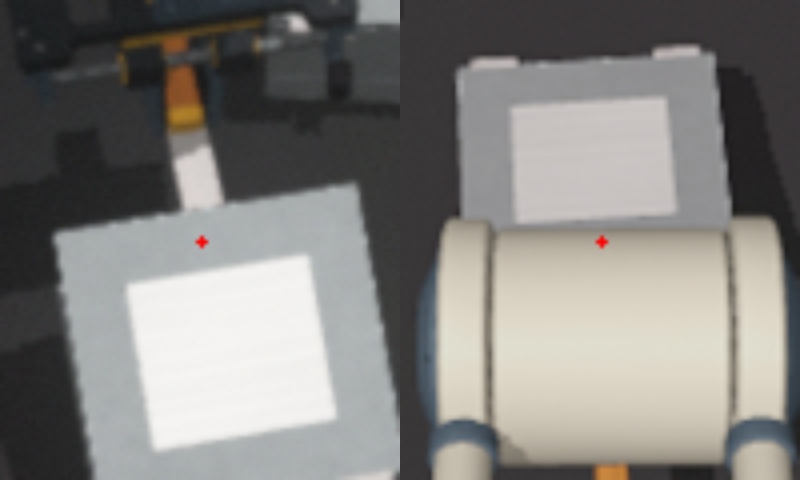

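The cover is rising on the blade. In the scene view its lip is at crop (205,205), with the blade running underneath. I'll carry on along the arc.

Run:
```python
from h import *
for th in(36,48,60,72,84,94,104,112,117):
    h=ctrl.move_l(tip(th),.1,contact_N=25); st(f"{th} {h}")
    if h: break
snap("open"); im=cv2.imread("pics/open.png"); cv2.imwrite("pics/open_c.png",np.hstack([im[100:400,150:450],im[50:350,560+150:560+450]]))
```

```text
36 False t12.8 [0.4929 0.0488 0.1356] F [-2.1 -0.3 -0.4] w0.218 g30.0
48 False t13.2 [0.5122 0.0495 0.1572] F [-0.5 -0.7 -2.1] w0.218 g30.0
60 False t13.7 [0.5357 0.0502 0.1743] F [-0.9  0.1 -0.9] w0.219 g30.0
72 False t14.1 [0.5623 0.0511 0.1863] F [ 0.3 -0.1 -0.2] w0.214 g30.0
84 False t14.6 [0.5909 0.052  0.1925] F [ 0.8  1.2 -0.8] w0.218 g30.0
94 False t14.9 [0.6154 0.0528 0.193 ] F [-1.   0.1 -1.1] w0.214 g30.0
104 False t15.3 [0.6395 0.0535 0.1892] F [-0.8 -0.4 -1.1] w0.218 g30.0
112 False t15.7 [0.6582 0.0541 0.1832] F [-0.8  0.2 -0.8] w0.217 g30.0
117 False t15.9 [0.6694 0.0545 0.1782] F [ 0.9  0.2 -0.9] w0.216 g30.0
```

View pics/open_c.png

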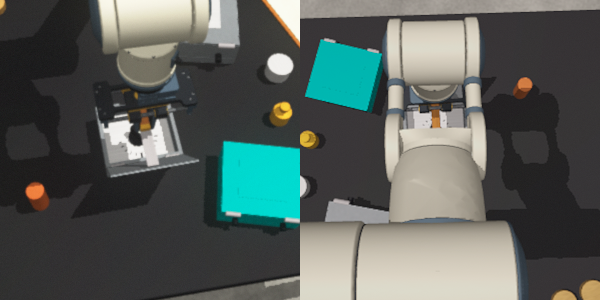

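The cover now leans back beyond upright. I'll retreat and lay the spatula back where it was, stopping on contact.

Run:
```python
from h import *
p=ctrl.current_tool_pos(); d=b2w(.0,0,0)-b2w(.2,0,0)
ctrl.move_l(np.array(p)+d,.2); st("back")
a=np.radians(-15.9); g=np.array([.469,-.3115])+.025*np.array([np.cos(a),np.sin(a)]); O=down(a)
ctrl.goto([*g,.12],O); ctrl.move_l([*g,.02],.12); h=ctrl.move_l([*g,.0042],.03,contact_N=6); st("down %s"%h)
im=[]
for n in("scene","top"): cv2.imwrite(f"pics/op_{n}.png",ctrl.read_camera(n))
a=cv2.imread("pics/op_scene.png"); b=cv2.imread("pics/op_top.png")
cv2.imwrite("pics/op.png",np.hstack([cv2.resize(a[170:295,235:345],(396,450),interpolation=cv2.INTER_CUBIC),cv2.resize(b[120:230,240:335],(389,450),interpolation=cv2.INTER_CUBIC)]))
```

```text
back t17.2 [0.4705 0.0481 0.1787] F [ 0.   0.6 -0.9] w0.220 g30.0
down True t20.1 [ 0.4927 -0.3182  0.004 ] F [ 0.7 -1.   3.8] w0.218 g30.0
```

View pics/op.png

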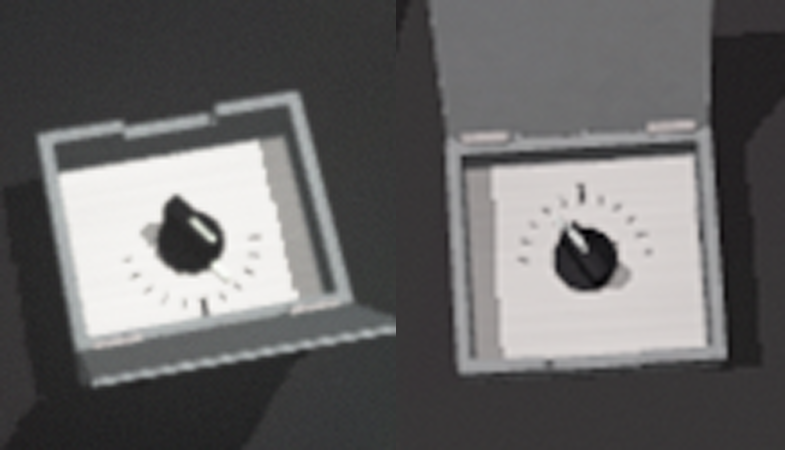

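The cover leans back open. The knob's stripe points up and left, at about (568,228) from the knob centre at (587,255) in the right-hand crop, so it is roughly 0.6 rad anticlockwise. The spatula touched down at its original height. I'll measure the stripe, release the spatula and check it.

```bash
cat >> h.py <<'E'
def knob(n,im):
    """stripe on the bar top: white pixels inside the dark knob disc"""
    hsv=cv2.cvtColor(im,cv2.COLOR_BGR2HSV); m=np.zeros(im.shape[:2],np.uint8)
    cv2.fillConvexPoly(m,np.array([proj(n,[*BOX+.019*np.array([np.cos(a),np.sin(a)]),.0575]) for a in np.arange(0,6.3,.2)]).astype(np.int32),255)
    v=hsv[...,2].astype(float)*(m>0); ys,xs=np.nonzero(v>90)
    w=v[ys,xs]-90; W=np.array([onz(n,(x,y),.0575)[:2] for x,y in zip(xs,ys)])
    c=np.average(W,axis=0,weights=w); C=np.cov((W-c).T,aweights=w); e=np.linalg.eigh(C)[1][:,1]
    if e[0]<0: e=-e
    dark=cv2.inRange(hsv,(0,0,0),(179,255,70)); 
    return len(xs),c.round(4).tolist(),np.degrees(np.arctan2(e[1],e[0])-BY), np.degrees(np.arctan2(*(c-BOX)[::-1])-BY)
E
python3 - <<'E'
from h import *
for n in("scene","top"): print(n,knob(n,cv2.imread(f"pics/op_{n}.png")))
ctrl.command_gripper(.5); ctrl.sleep(.2)
p=np.array(ctrl.current_tool_pos()); p[2]=.25; ctrl.move_l(p,.2); st("free")
for n in("scene","top"):
    im=ctrl.read_camera(n); cv2.imwrite(f"pics/rel_{n}.png",im)
    try:
        print(n,rectz(n,blob(im,(0,0,95),(179,90,255),(405,185,450,262) if n=="top" else (100,175,145,255)),.01425))
    except Exception as e: print(n,e)
E
```

```text
scene (121, [0.6183, 0.0574], np.float64(56.4674248075371), np.float64(149.6412731678468))
top (58, [0.6385, 0.0559], np.float64(-76.49268657322051), np.float64(10.691460486149614))
free t22.4 [ 0.4921 -0.3177  0.249 ] F [0.5 1.1 0.4] w0.500 g0.0
scene ((549.0762939453125, -333.85400390625), (25.289897918701172, 76.37769317626953), 74.06143951416016)
top ((548.1242065429688, -329.71612548828125), (16.213991165161133, 77.63081359863281), 74.37663269042969)
```

The spatula lies where it was. My stripe mask picked up panel pixels, so I'll isolate the stripe as its own connected component instead.

```bash
cat >> h.py <<'E'
def stripe(n,im,s=6):
    u,v=proj(n,[*BOX,.0575]).round().astype(int); r=14
    g=cv2.cvtColor(im[v-r:v+r,u-r:u+r],cv2.COLOR_BGR2GRAY); big=cv2.resize(g,None,fx=s,fy=s,interpolation=cv2.INTER_CUBIC)
    out=[]
    for T in(90,110,130):
        k,l,stt,ce=cv2.connectedComponentsWithStats((big>T).astype(np.uint8))
        for i in range(1,k):
            x,y,w,h,A=stt[i]
            if x>0 and y>0 and x+w<big.shape[1] and y+h<big.shape[0] and A>60:
                ys,xs=np.nonzero(l==i); W=np.array([onz(n,((x+.5)/s-.5+u-r,(y+.5)/s-.5+v-r),.0575)[:2] for x,y in zip(xs,ys)])
                c=W.mean(0); e=np.linalg.eigh(np.cov((W-c).T)); d=e[1][:,1]
                d=d if d@(c-BOX)>0 else -d
                out.append((T,A/s/s,c.round(4).tolist(),(1e3*np.sqrt(12*e[0])).round(1).tolist(),round(np.degrees(np.arctan2(d[1],d[0])-BY),1)))
    D=cv2.morphologyEx((big<70).astype(np.uint8),cv2.MORPH_OPEN,np.ones((9,9)))
    return out
E
python3 - <<'E'
from h import *
for n in("scene","top"):
  for f in("op","rel"):
    print(n,f,*stripe(n,cv2.imread(f"pics/{f}_{n}.png")),sep="\n ")
E
```

```text
scene
 op
 (90, np.float64(28.277777777777775), [0.6356, 0.0589], [7.0, 21.9], np.float64(32.2))
 (110, np.float64(23.583333333333332), [0.6357, 0.0589], [6.1, 21.0], np.float64(32.4))
 (130, np.float64(19.72222222222222), [0.6358, 0.059], [5.3, 20.2], np.float64(32.2))Traceback (most recent call last):
  File "<stdin>", line 4, in <module>
  File "h.py", line 49, in stripe
    ys,xs=np.nonzero(l==i); W=np.array([onz(n,((x+.5)/s-.5+u-r,(y+.5)/s-.5+v-r),.0575)[:2] for x,y in zip(xs,ys)])
                                        ~~~^^^^^^^^^^^^^^^^^^^^^^^^^^^^^^^^^^^^^^^^^^^
  File "h.py", line 7, in onz
    o,d=ray(n,px); return o+d*(z-o[2])/d[2]
        ~~~^^^^^^
  File "h.py", line 4, in ray
    p=ctrl.camera_params(n); P=np.array(p["pose"]); u,v=px
ValueError: time passes only in moves, steps and waits
```

```bash
sed -i 's/ctrl.camera_params(n)/cam(n)/; s/^import cv2,numpy as np/import cv2,numpy as np,functools\ncam=functools.cache(lambda n: ctrl.camera_params(n))/' h.py
python3 - <<'E'
from h import *
for n in("scene","top"):
    print(n,*stripe(n,cv2.imread(f"pics/op_{n}.png")),sep="\n ")
y0=BY+np.radians(32.5)
P=lambda z:[*BOX,z]
ctrl.goto(P(.25),down(y0)); ctrl.move_l(P(.075),.15); h=ctrl.move_l(P(.036),.06,contact_N=6); st("at %s"%h)
if not h:
    ctrl.command_gripper(0); st("grip")
    for f in(22,11,0): ctrl.goto(P(.036),down(BY+np.radians(f)))
    ctrl.sleep(.3); st("turned"); print(np.round(ctrl.current_eef_rot(),3).tolist(),ctrl.current_wrist_torque())
    ctrl.command_gripper(.5); ctrl.move_l(P(.25),.2)
    ctrl.goto([.42,-.1,.3],down(BY)); st("clear")
    for n in("scene","top"):
        im=ctrl.read_camera(n); cv2.imwrite(f"pics/fin_{n}.png",im); print(n,*stripe(n,im),sep="\n ")
    a=cv2.imread("pics/fin_scene.png"); b=cv2.imread("pics/fin_top.png")
    cv2.imwrite("pics/fin.png",np.hstack([cv2.resize(a[170:295,235:345],(396,450),interpolation=cv2.INTER_CUBIC),cv2.resize(b[120:230,240:335],(389,450),interpolation=cv2.INTER_CUBIC)]))
E
```

```text
scene
 (90, np.float64(28.277777777777775), [0.6356, 0.0589], [7.0, 21.9], np.float64(32.2))
 (110, np.float64(23.583333333333332), [0.6357, 0.0589], [6.1, 21.0], np.float64(32.4))
 (130, np.float64(19.72222222222222), [0.6358, 0.059], [5.3, 20.2], np.float64(32.2))
top
at False t26.1 [0.6263 0.0531 0.0361] F [0.4 0.1 0.6] w0.499 g0.0
grip t26.6 [0.6267 0.0526 0.0362] F [ 2.1 -4.2 -0.2] w0.145 g30.0
turned t27.9 [0.6265 0.053  0.0362] F [ 3.2 -4.9  1.6] w0.152 g30.0
[[0.999, 0.042, 0.001], [0.042, -0.999, -0.0], [0.001, 0.0, -1.0]] [-0.77227587 -0.45745305  0.04885503]
clear t30.8 [ 0.4209 -0.0998  0.2999] F [ 0.3  0.3 -0.2] w0.503 g0.0
scene
 (90, np.float64(30.0), [0.6367, 0.0535], [7.1, 22.7], np.float64(0.7))
 (110, np.float64(25.194444444444443), [0.6368, 0.0535], [6.2, 21.8], np.float64(0.7))
 (130, np.float64(21.305555555555554), [0.6368, 0.0536], [5.5, 21.1], np.float64(0.7))
top
```

View pics/fin.png

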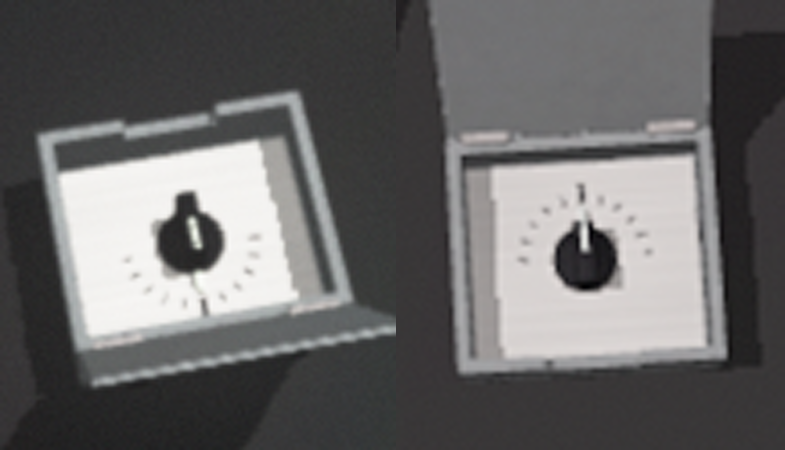

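The pointer lines up with the long zero mark: in the top crop the knob centre is at (586,258), the stripe at (584,225) and the mark at (581,195). The residual is about 0.7°. The cover is open and the spatula is flat on the bench, so I'm handing in.

```bash
python3 -c "
from bench import ctrl
print(ctrl.sign_off(),ctrl.current_t())"
```

```text
the job is handed in; nothing more can be done
the job is handed in; nothing more can be done
```

Job handed in at about 31 s of the 72 s: the spatula blade levered the cover open past upright, the spatula lies flat back in its original place, and the knob's pointer is within about 1° of the zero mark; I kept clear of the clay core, tin and weight but did not re-measure them at the end.

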